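Restock the laundry dosing rack and prime the pump

ROBOT

A 6-joint arm with a two-finger parallel gripper is mounted at the origin on the work surface. World frame = base frame: x ahead of the robot, y to its left, z up, the work surface at z = 0. Lengths are in m, angles in degrees, forces in N, time in s.
With the tool pointing down it reaches from about 0.25 to 0.725 m from the base axis. Payload 9.7 kg.
Tool frame: the origin (TCP) lies between the finger pads; the fingertips stand 19 mm ahead of it and the grasp point (between the pads) is the TCP; z points along the fingers, y is the line along which they close (so a half turn about z gives the same grasp; the last joint's range is limited). The gripper opens to 85 mm and grips with 20 to 120 N. Pads are 22 mm wide; open, the fingers measure 114 mm over their backs; the gripper's body (76 mm by 85 mm) begins 54 mm behind the grasp point. The pads swing forward as they close: fully open they stand 13 mm farther back than shut.
Start: joints at [63.656, 4.979, 10.078, 95.1, 0, 90], TCP at [0.244, 0.493, 0.225] pointing down, gripper open.
Joint ranges: [-179.16, 179.16], [-48.56, 103.87], [-65.8, 70.77], [-126.05, 130.52], [-82.76, 87.17], [-180, 180]. Speed limits (degrees/s): [127.2, 127.2, 147.25, 180, 180, 180].

INTERFACE

Orientations are given as [roll, pitch, yaw] about the fixed x, y, z axes, in that order (R = Rz(yaw) Ry(pitch) Rx(roll)).
In Python, from workcell import bot gives the robot as it stands. The module is installed in compiled form; this text tells all that it offers.
- The arm moves only by the shell command python3 -m crank 'ROWS' [OPENING] [FORCE]. ROWS is JSON, a list that holds one entry, the list of rows, each a list of 6 numbers: the shift along the world's x, y, z as a fraction of full scale, then the turn, a rotation vector about the world's x, y, z as a fraction of full scale. In form: [[[x, y, z, wx, wy, wz], ...]]. A call has 1 to 20 rows; each row shifts and turns the commanded pose from where the row before left it; what a row does not reach is not made up. Full scale, the value 1, is 20 mm for a shift and 0.12 rad for a turn. A row lasts 1/12 s, in which the tool goes at most 41.7 mm and 7.16 degrees, less where a joint would pass 70% of its speed; a pose out of reach is approached as far as the arm can. A call with a number of a shift or a turn outside -1 to 1 is refused whole. A call with a gripper value outside its range is refused whole. OPENING is the opening, from 0 (shut) to 1 (fully open), set as the call begins (- or left out, the last holds). The fingers move at their own pace and stop on an object; FORCE is the grip in N (left out, the last holds). Time passes only in rows, so rows that do not move let the fingers close. It gives the time, the measured TCP pose, the force, the opening and the grip force at its end, in the units of the state.
- bot.get_obs(): the state, without advancing time (a new reading comes with each control period).
- bot.camera(name): name is "scene" or "side" or "wrist"; returns the picture (480x640x3 uint8, red, green, blue); there is no depth.
- bot.camera_model(name): a dict with "vertical_fov" (degrees; the focal length in pixels is half the picture's height over the tangent of half this angle, whatever the lens; pixels are square), "cx", "cy" (the principal point, pixels), "k1" (the pictures are not rectified: a ray, as slopes to the right and down, at radius r is drawn at 1 + k1 r^2 times it, then the intrinsics apply), "R" (3x3) and "t" (3): a world point X has camera coordinates R X + t. Camera axes: x right, y down, z forward; pixel columns grow to the right and rows downward; lengths in m; the calibration is good to about 2 mm. A picture is of the moment at which its call begins: read the wrist's pose just before it. camera_model takes no time and is no camera call; for the wrist camera it gives the pose at the moment of the call.
- bot.job_done(): hands the job in; it is judged then, once.
The state is a dict: "time": time; "q": joint angles; "qd": joint speeds; "joint_efforts": joint torques, N m; "ee_pos": TCP position; "tcp_rot": TCP orientation; "wrist_force": force on the tool from outside, world axes, zero at the start; "torque": the same for the moment, N m; "opening": finger opening in m; "grasp_force": force on a finger pad.
Only numpy, scipy, OpenCV 4.12 (cv2) and the standard library are available. Lean on these libraries where they do the work, as an engineer would, in place of code of your own. Each camera call takes 0.05 s, during which the arm holds its last target. There are 200 camera calls.

TASK

Get the laundry counter ready for the next wash. Set down (do not drop) the two loose rectangular tins on the sloping wooden rack beside the tin already there, so that all three stand flat on the board, lids up, in one neat side-by-side row: wide faces to the front, feet against the front lip, square to the rack, neighbours not more than a centimetre apart. Then prime the detergent pump by pressing its head right down to its stop and letting it rise again; leave the other things on the counter where they are.

Things in the scene. Friction and masses are not known exactly. Their poses are not given: they have to be found in the camera images.
- tin_a: plain grey rectangular tablet tin with a flat aluminium lid of the same outline (no rim, can be gripped there): 50 mm deep along its x, 60 mm wide along its y, 80 mm tall along its z, about 0.25 kg. Origin: centre of its underside. It stands loose on the counter, at any of four spots among a jar and a cup.
- tin_b: Same as tin_a in every way: 50 x 60 x 80 mm (x, y, z), origin at the centre of its underside, loose on the counter. The two may go on the rack in either order.
- tin_first: Same kind of tin (50 x 60 x 80 mm), already standing loose on the rack with its foot against the lip, tilted with the board. Its place along the rack varies; the new tins may stand on either side of it wherever there is room.
- deck: Sloping dark wooden board of the rack, fixed; 330 mm wide (y), 105 mm deep (x), near edge low: tilted 28 degrees. Origin: on its upper face, mid-width, at the inner face of the front lip, 45 mm above the counter. x runs up the slope away from the lip, y along the lip, z square to the board, up. A tin in place: x = 25 mm, z = 0, same axes.
- rack: The fixed wooden base that carries the deck, 330 mm wide, level; origin on the counter below the middle. The deck's front lip is 16 mm high, 6 mm thick; cheeks at both ends are 30 mm high, inner faces at deck y = +-159 mm; it is open at the back and above. Tins on it lean to the robot and may face either way round.
- pump_top (a point): Centre of the flat top of the pump head: a white disc 36 mm across with a spout to one side, on a grey round bottle (72 mm across) screwed to the counter. The top is 187 mm above the counter when up; press it straight down at this point.
- pump (a joint): Pump head travel: 0 up, 0.016 m fully down at its stop; a spring returns it by itself. It takes about 2 N to start and 8 N at the stop.
- jar: Bystander: round grey jar with lid, 58 mm across, 85 mm tall, loose, at any of the four spots where the tins may stand. Origin: centre of underside.
- cup: Bystander: white measuring cup, 64 mm across, 60 mm tall, loose, at any of the four spots where the tins may stand. Origin: centre of underside.
- softener: Bystander: tall grey bottle with white cap, 90 mm across, 230 mm tall, loose. Origin: centre of underside.
- carton: Bystander: cardboard carton lying flat, 90 x 170 x 50 mm, loose. Origin: centre of underside.
- brush: Bystander: scrubbing brush, 40 x 110 x 32 mm, loose. Origin: centre of underside.
- spray: Bystander: slim white bottle, 60 mm across, 170 mm tall, loose. Origin: centre of underside.
Mind the look-alikes: they are no part of the job. What is shaped like the tin_b but yellow is not meant.

How it is judged:
By the outcome, as a careful person would: the job done as asked, in the order asked, and still so for the second after the job is handed in, with the robot touching nothing.
It also fails if it takes over 72 s, if anything falls off the work surface, if the arm or the gripper's body presses on something with over 40 N, if the wrist force passes 120 N, or if a joint passes its speed limit or range.

## Working session

There is one attempt and no reset: what is moved stays moved. The work goes in short steps, Python scripts to look and compute and a shell command to move; the robot and the scene stay as the last step left them, time stands still between calls to the robot, and variables do not carry over. Pictures are saved under pics/ and viewed, at most 10 in all, crops included, and the job is handed in when it is done.

```bash
mkdir -p pics; cat > h.py <<'E'
import numpy as np,cv2
from workcell import bot
def snap(n,f):
    m=bot.camera_model(n); im=np.array(bot.camera(n)); cv2.imwrite('pics/'+f,im[:,:,::-1]); np.savez('pics/'+f[:-4]+'.npz',im=im,**{k:np.array(v) for k,v in m.items()}); return im,m
def load(f):
    d=np.load('pics/'+f+'.npz'); return d['im'],{k:d[k] for k in d.files if k!='im'}
def fl(m): return 240/np.tan(np.radians(float(m['vertical_fov']))/2)
def ray(m,u,v):
    f=fl(m); d=np.array([(u-m['cx'])/f,(v-m['cy'])/f]);s=d.copy()
    for _ in range(30): s=d/(1+m['k1']*(s@s))
    R=np.array(m['R']);t=np.array(m['t']); return -R.T@t, R.T@np.array([s[0],s[1],1])
def onz(m,u,v,z):
    c,d=ray(m,u,v); return c+d*(z-c[2])/d[2]
def proj(m,X):
    c=np.array(m['R'])@np.array(X)+np.array(m['t']); s=c[:2]/c[2]; s=s*(1+m['k1']*(s@s)); return s*fl(m)+np.array([m['cx'],m['cy']])
E
python3 - <<'E'
from h import *
for n in['scene','side','wrist']:
    im,m=snap(n,n+'0.png'); print(n,np.round(-np.array(m['R']).T@np.array(m['t']),3),m['vertical_fov'],m['k1'])
print(bot.get_obs())
a=cv2.imread('pics/scene0.png');b=cv2.imread('pics/side0.png')
E
```

```text
scene [ 1.505 -0.208  1.166] 53.13114688624816 -0.018981599255975055
side [-0.031 -0.888  1.102] 45.26225687063947 -0.07529439303634874
wrist [0.174 0.528 0.373] 62.632930688169736 0.02145821027243815
{'time': 0.15, 'q': array([6.36540654e+01, 5.00316274e+00, 1.00434385e+01, 9.50973554e+01,
       1.74647386e-03, 8.99994171e+01]), 'qd': array([ 0.03110033, -0.11144224,  0.08748581,  0.04864092,  0.02928881,
       -0.06236905]), 'joint_efforts': array([ 3.37058809e-04, -5.20761538e+01,  4.65043974e+01,  1.39566720e-02,
        4.69303768e-05, -5.97073708e-06]), 'ee_pos': array([0.24399924, 0.49272008, 0.22493968]), 'tcp_rot': array([-1.79942920e+02, -1.74705372e-03,  1.53654647e+02]), 'wrist_force': array([-0.58599593, -0.27712487,  0.08932788]), 'torque': array([-0.02022693, -0.03441482,  0.00603831]), 'grasp_force': 0.0, 'opening': 0.08556945921161825}
```

View pics/scene0.png

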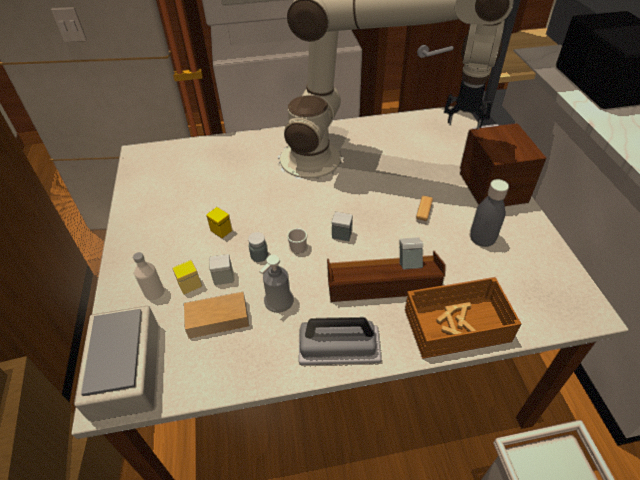

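View pics/side0.png

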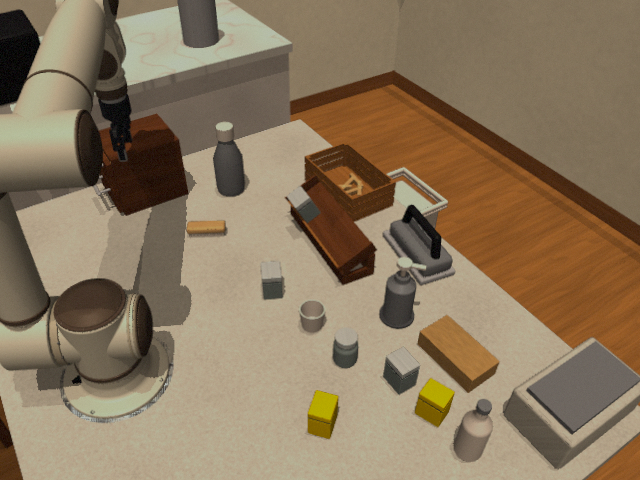

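Scene view: the grey tins are at (342,226) and (221,270), and the third tin is on the rack at (411,254). The yellow boxes at (219,222) and (187,277) are decoys. The jar is at (258,248), the cup at (297,241) and the pump at (273,265). In the side view the grey tins are at (272,280) and (402,370). I'll confirm these in one enlarged crop.

```bash
python3 - <<'E'
from h import *
a=cv2.imread('pics/scene0.png');b=cv2.imread('pics/side0.png')
def c(i,u,v,w,h,s): return cv2.resize(i[v:v+h,u:u+w],None,fx=s,fy=s,interpolation=cv2.INTER_CUBIC)
top=np.hstack([c(a,190,235,80,60,5),c(a,305,200,80,60,5)])
bot_=np.hstack([c(b,370,330,80,60,5),c(b,235,250,80,60,5)])
cv2.imwrite('pics/crop1.png',np.vstack([top,bot_]))
top=np.hstack([c(a,315,230,145,75,5.5)]);b2=c(b,280,175,110,110,2.7*2)
cv2.imwrite('pics/crop2.png',np.vstack([c(a,320,230,133,75,6)[:, :800], ])) 
cv2.imwrite('pics/crop3.png',c(b,280,175,110,110,5))
E
```

```text
(no output)
```

View pics/crop1.png

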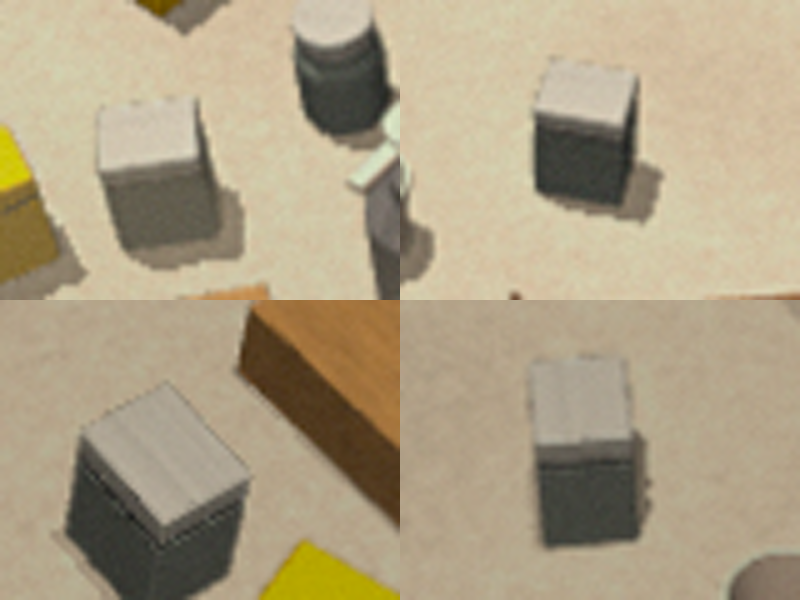

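View pics/crop3.png

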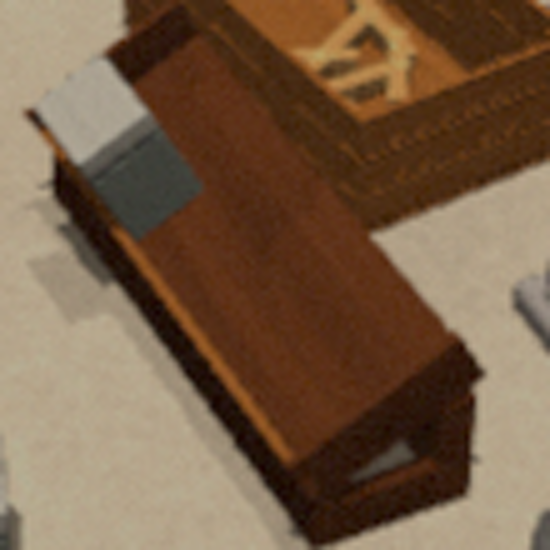

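The crop confirms both targets are plain grey with flat light lids. Next I compute positions.

```bash
python3 - <<'E'
from h import *
s,ms=load('side0');c,mc=load('scene0')
def tin(n,m,P,z=.08):
    X=np.array([onz(m,*p,z)[:2] for p in P]); e=np.roll(X,-1,0)-X
    print(n,'c',X.mean(0).round(4),'len',np.linalg.norm(e,axis=1).round(4),'ang',np.degrees(np.arctan2(e[:,1],e[:,0])).round(1))
tin('t1 side',ms,[(386.4,357.2),(403.6,346.8),(419.6,365.6),(402.6,375)])
tin('t2 side',ms,[(260.8,262),(280.4,261.6),(281.6,278.4),(262.2,279.2)])
tin('t1 scene',mc,[(209.6,257),(229.4,255),(229.4,267),(210.6,269)])
tin('t2 scene',mc,[(335,212),(352.4,214.6),(350.4,225.6),(332.4,222.4)])
f=lambda u,v:(280+u/5,175+v/5)
for n,p,z in [('lip far',f(28,108),.0575),('lip near',f(293,462),.0575),('deckback far',f(190,38),.0943),('backnear',f(450,335),.0943),('base front near',f(320,545),0),('baseback near',f(465,490),0)]:
    print(n,onz(ms,*p,z).round(4))
# tin_first lid: side crop corners ; tilted, just rough z
for p in [(28,108),(105,57),(157,125),(80,165)]: print(onz(ms,*f(*p),.12).round(3))
# pump disc center
print('pump side',onz(ms,405,263,.187).round(4),'scene',onz(mc,273,261,.187).round(4))
E
```

```text
t1 side c [ 0.5341 -0.3651] len [0.0495 0.0583 0.0461 0.0554] ang [  2.1 -92.7 178.9  90.6]
t2 side c [0.4298 0.0299] len [0.0499 0.0599 0.0479 0.0614] ang [ -30.6 -117.2  151.    64.6]
t1 scene c [ 0.5398 -0.3592] len [0.059  0.0472 0.0548 0.0477] ang [  86.3   -2.9  -93.4 -177.8]
t2 scene c [0.4339 0.0364] len [0.0577 0.0506 0.0589 0.0486] ang [  66.2  -20.2 -115.6  158.6]
lip far [0.6267 0.296  0.0575]
lip near [ 0.5917 -0.0338  0.0575]
deckback far [0.7182 0.2615 0.0943]
backnear [ 0.6921 -0.0299  0.0943]
base front near [ 0.6029 -0.0459  0.    ]
baseback near [ 0.6923 -0.0542  0.    ]
[0.587 0.225 0.12 ]
[0.648 0.243 0.12 ]
[0.64  0.174 0.12 ]
[0.586 0.166 0.12 ]
pump side [ 0.6507 -0.2091  0.187 ] scene [ 0.6599 -0.2038  0.187 ]
```

View pics/crop2.png

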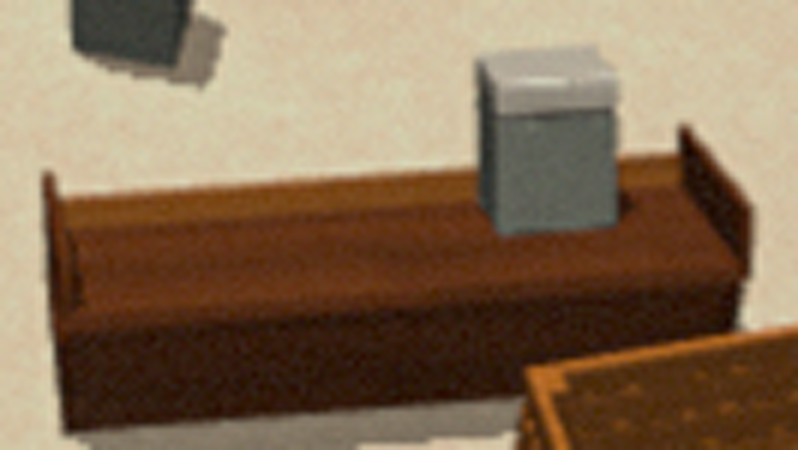

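```bash
python3 -m crank '[[[0.4,-1,0,0,0,-0.64],[0.4,-1,0,0,0,-0.64],[0.4,-1,0,0,0,-0.64],[0.4,-1,0,0,0,-0.64],[0.4,-1,0,0,0,-0.64],[0.4,-1,0,0,0,-0.64],[0.4,-1,0,0,0,-0.64],[0.4,-1,0,0,0,-0.64],[0.4,-1,0,0,0,-0.64],[0.4,-1,0,0,0,-0.64],[0.4,-1,0,0,0,-0.64],[0.4,-1,0,0,0,-0.64],[0.4,-1,0,0,0,-0.64],[0.4,-1,0,0,0,-0.64],[0.4,-1,0,0,0,-0.64],[0.4,-1,0,0,0,-0.64],[0.4,-1,0,0,0,-0.64],[0.4,-1,0,0,0,-0.64],[0.4,-1,0,0,0,-0.64],[0.4,-1,0,0,0,-0.64]]]' 1
python3 -m crank '[[[0.7,-0.8,0.4,0,0,0],[0.7,-0.8,0.4,0,0,0],[0.4,-0.5,0.2,0,0,0],[0,0,0,0,0,0],[0,0,0,0,0,0]]]'
python3 - <<'E'
from h import *
im,m=snap('wrist','w1.png'); o=bot.get_obs(); print(o['ee_pos'],o['tcp_rot'],o['q'])
E
```

```text
time: 1.82
ee_pos: [0.4042, 0.0918, 0.2254]
tcp_rot: [-180.0, 0.0, 65.4]
wrist_force: [1.0, 0.3, -0.5]
opening: 0.0854
grasp_force: 0.0
time: 2.23
ee_pos: [0.4401, 0.0507, 0.2452]
tcp_rot: [-180.0, 0.0, 65.6]
wrist_force: [-0.2, 0.0, 0.6]
opening: 0.0856
grasp_force: 0.0
[0.43970923 0.05112935 0.24506988] [-1.79946296e+02  1.68457423e-02  6.56265186e+01] [ 6.62387873e+00 -9.06537412e+00 -1.36193902e+00  9.77581454e+01
  1.32175510e-02  1.20997362e+02]
```

View pics/w1.png

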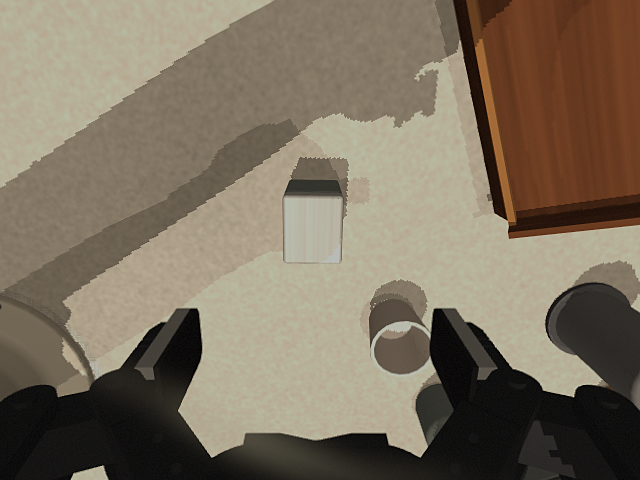

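Wrist view: tin lid at (313,229), nearly square in the image; cup at (400,345); rack corner at (510,225).

```bash
cat >> h.py <<'E'
def lid(im,m,box,thr,z=.08,inv=None):
    u0,v0,u1,v1=box; g=im[v0:v1,u0:u1].astype(int); 
    sat=g.max(2)-g.min(2); mk=((sat<22)&(g.mean(2)>thr)).astype(np.uint8)
    mk=cv2.morphologyEx(mk,cv2.MORPH_OPEN,np.ones((3,3),np.uint8))
    cs,_=cv2.findContours(mk,cv2.RETR_EXTERNAL,cv2.CHAIN_APPROX_NONE); k=max(cs,key=cv2.contourArea)
    r=cv2.boxPoints(cv2.minAreaRect(k))+np.array([u0,v0]); print('px',r.round(1).tolist())
    P=k[:,0,:]+np.array([u0,v0]); W=np.array([onz(m,*p,z)[:2] for p in P],np.float32)
    (cx,cy),(w,h),a=cv2.minAreaRect(W); print('c',round(cx,4),round(cy,4),'size',round(w,4),round(h,4),'ang',round(a,1)); return r
E
python3 - <<'E'
from h import *
im,m=load('w1')
lid(im,m,(265,170,365,285),150)
print('tcp px',proj(m,[.4397,.0511,.245]),proj(m,[.4397,.0511,.08]))
for p in [(458,0),(510,222)]: print('lip top outer',onz(m,*p,.0563).round(4))
for p in [(474,0),(515,222)]: print('lip top inner',onz(m,*p,.0591).round(4))
print('base front near',onz(m,497,214,0).round(4))
E
```

```text
px [[303.7, 199.0], [336.1, 197.8], [338.5, 262.6], [306.1, 263.8]]
c 0.4362 0.0323 size 0.0561 0.0273 ang 67.2
tcp px [315.94773099 305.485464  ] [315.90037227 209.94396274]
lip top outer [0.6003 0.1486 0.0563]
lip top outer [ 0.5887 -0.035   0.0563]
lip top inner [0.6099 0.1434 0.0591]
lip top inner [ 0.5916 -0.0355  0.0591]
base front near [ 0.5985 -0.0475  0.    ]
```

```bash
python3 - <<'E'
from h import *
im,m=load('w1')
X=np.array([onz(m,*p,.08)[:2] for p in [(285,195),(341,195),(342,263),(284,262)]]);e=np.roll(X,-1,0)-X
print(X.mean(0),np.linalg.norm(e,axis=1),np.degrees(np.arctan2(e[:,1],e[:,0])))
E
```

```text
[0.43056807 0.03676001] [0.04519129 0.05894123 0.04943    0.05804248] [ -24.37292152 -112.42740437  154.57499126   63.42584799]
```

```bash
python3 -m crank '[[[-0.45,-0.72,0,0,0,0],[0,0,-1,0,0,0],[0,0,-1,0,0,0],[0,0,-1,0,0,0],[0,0,-1,0,0,0],[0,0,-1,0,0,0],[0,0,-1,0,0,0],[0,0,-1,0,0,0],[0,0,-1,0,0,0],[0,0,-0.8,0,0,0],[0,0,-0.45,0,0,0],[0,0,0,0,0,0],[0,0,0,0,0,0]]]'
python3 -m crank '[[[0,0,0,0,0,0],[0,0,0,0,0,0],[0,0,0,0,0,0],[0,0,0,0,0,0],[0,0,0,0,0,0],[0,0,0,0,0,0],[0,0,0,0,0,0],[0,0,0,0,0,0]]]' 0 40
```

```text
time: 3.37
ee_pos: [0.4307, 0.0369, 0.0607]
tcp_rot: [-180.0, 0.0, 65.7]
wrist_force: [0.1, 0.0, -0.5]
opening: 0.0851
grasp_force: 0.0
time: 4.03
ee_pos: [0.4315, 0.0366, 0.0616]
tcp_rot: [179.9, -0.0, 65.6]
wrist_force: [-1.9, 0.0, 5.2]
opening: 0.0489
grasp_force: 41.4
```

```bash
python3 -m crank '[[[0,0,0.4,0,0,0],[0,0,0.8,0,0,0],[0,0,1,0,0,0],[0,0,1,0,0,0],[0,0,1,0,0,0],[0,0,1,0,0,0.2],[0.8,0,1,0,0,0.3],[0.9,0,1,0,0,0.3],[0.9,0,1,0,0,0.3],[0.9,0,1,0,0,0.3],[0.9,0,1,0,0,0.3],[0.9,0,1,0,0,0.3],[0.9,0,0.8,0,0,0.3],[0.8,0,0,0,0,0.3],[0.4,0,0,0,0,0.1],[0,0,0,0,0,0],[0,0,0,0,0,0]]]'
python3 - <<'E'
from h import *
im,m=snap('wrist','w2.png'); o=bot.get_obs(); print(o['ee_pos'],o['tcp_rot'],o['opening'])
E
```

```text
time: 5.45
ee_pos: [0.5787, 0.0364, 0.2995]
tcp_rot: [-179.9, 0.0, 84.2]
wrist_force: [-0.5, -0.5, -3.2]
opening: 0.0483
grasp_force: 43.1
[0.57832389 0.03644302 0.29989865] [-1.79902028e+02  1.64762110e-02  8.41591944e+01] 0.04876108897965476
```

View pics/w2.png

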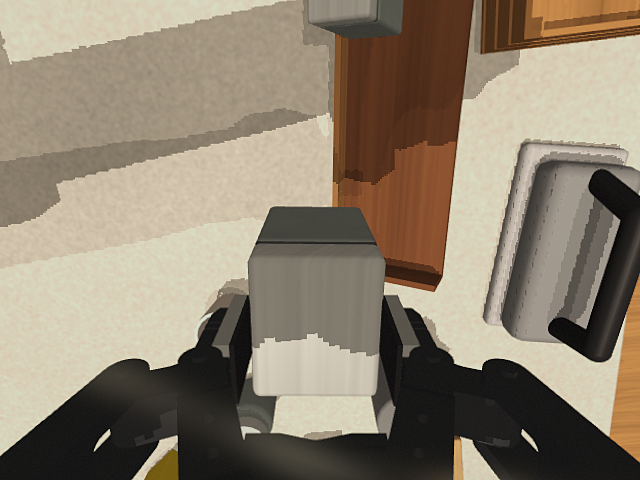

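Wrist view: the tin is held square (lid about 250–382 × 258–395). The lip strip is at u≈333–345, the deck back edge runs (475,0)–(443,275), and tin_first is cut off at the top (355,15). I'll shift +y for a full view and extract the lines numerically.

```bash
python3 -m crank '[[[0,0.6,0,0,0,0],[0,1,0,0,0,0],[0,1,0,0,0,0],[0,1,0,0,0,0],[0,1,0,0,0,0],[0,0.6,0,0,0,0],[0,0,0,0,0,0],[0,0,0,0,0,0],[0,0,0,0,0,0]]]'
python3 - <<'E'
from h import *
im,m=snap('wrist','w3.png'); o=bot.get_obs(); print(o['ee_pos'],o['tcp_rot'],o['opening'])
E
```

```text
time: 6.25
ee_pos: [0.5788, 0.1401, 0.3007]
tcp_rot: [180.0, 0.0, 84.2]
wrist_force: [0.4, -1.1, -3.6]
opening: 0.0486
grasp_force: 43.1
[0.5788873  0.13984142 0.30068606] [1.79989580e+02 1.13908331e-02 8.41745304e+01] 0.048693110351985064
```

View pics/w3.png

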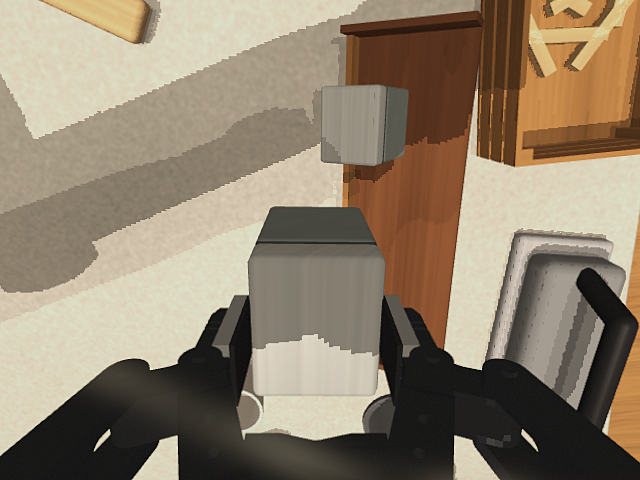

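The tin_first lid corners are (321,86), (384,85), (383,165) and (321,162). The far cheek is at v≈22–33, and the deck back edge runs (476,110)–(446,330). Next I extract the edges.

```bash
python3 - <<'E'
from h import *
for f,vl,vb in [('w3',(45,75),(130,320)),('w2',(50,170),(100,260))]:
    im,m=load(f); hsv=cv2.cvtColor(im,cv2.COLOR_RGB2HSV).astype(int)
    # wood = high saturation
    L=[];B=[]
    for v in range(*vl,5):
        r=hsv[v,:,1]; w=np.where(r[325:365]>120)[0]
        if len(w): L.append((325+w[0]-.5,v))
    for v in range(*vb,10):
        w=np.where((hsv[v,430:500,1]<110))[0]
        if len(w): B.append((430+w[0]-.5,v))
    for n,P,z in [('lip outer',L,.0563),('back',B,.0943)]:
        X=np.array([onz(m,*p,z)[:2] for p in P]); vx,vy,x0,y0=cv2.fitLine(X.astype(np.float32),cv2.DIST_HUBER,0,.01,.01).ravel()
        print(f,n,P[0],P[-1],'yaw',np.degrees(np.arctan2(-vx,vy)) if vy>0 else np.degrees(np.arctan2(vx,-vy)),'x at y=.1:',x0+(0.1-y0)*vx/vy,'x range',X[0],X[-1])
    if f=='w3':
        print('intensity lip rows', im[55,335:365].tolist()[::2])
        for p in [(342,36),(480,24)]: print('cheek inner top',p)
E
```

```text
w3 lip outer (np.float64(345.5), 45) (np.float64(345.5), 70) yaw -4.345637 x at y=.1: 0.60560435 x range [0.61853296 0.27013293] [0.61696392 0.24949292]
w3 back (np.float64(469.5), 130) (np.float64(447.5), 310) yaw -5.9829493 x at y=.1: 0.7076961 x range [0.71697738 0.18762753] [0.6983266  0.01458162]
intensity lip rows [[165, 152, 131], [173, 158, 137], [136, 124, 106], [135, 123, 106], [134, 123, 105], [140, 133, 117], [122, 76, 37], [123, 80, 41], [128, 82, 44], [96, 61, 31], [106, 69, 37], [110, 70, 36], [88, 51, 31], [87, 49, 31], [87, 48, 28]]
cheek inner top (342, 36)
cheek inner top (480, 24)
w2 lip outer (np.float64(334.5), 50) (np.float64(332.5), 165) yaw -6.0839195 x at y=.1: 0.6009971 x range [0.60770966 0.16326761] [0.5969184  0.06112687]
w2 back (np.float64(461.5), 100) (np.float64(444.5), 250) yaw -5.9098325 x at y=.1: 0.70770216 x range [0.70872222 0.10923849] [ 0.69447225 -0.02426476]
```

```bash
python3 - <<'E'
from h import *
im,m=load('w3')
a=np.radians(-6);ex=np.array([np.cos(a),np.sin(a)]);ey=np.array([-ex[1],ex[0]]);P0=np.array([.6142,.1])
for p,z in [((321,86),.1156),((321,162),.1156),((384,85),.1391),((383,166),.1391)]:
    X=onz(m,*p,z)[:2]-P0; print(p,'off',(X@ex).round(4),'s',(X@ey).round(4))
for p in [(342,36),(480,24)]:
    X=onz(m,*p,.045+.03*.883+(.05 if p[0]>400 else 0))[:2]-P0; print('cheek s',(X@ey).round(4))
T=np.array([.5789,.1398]);b=np.radians(84.17);tx=np.array([np.cos(b),np.sin(b)]);ty=np.array([tx[1],-tx[0]])
for n,p,z in [('botfront L',(270,207),.2391),('botfront R',(361,207),.2391),('top L',(253,395),.319),('top R',(378,395),.319),('lid L',(248,265),.319),('lid R',(385,265),.319)]:
    X=onz(m,*p,z)[:2]-T; print(n,'toolx',(X@tx).round(4),'tooly',(X@ty).round(4))
E
```

```text
(321, 86) off -0.036 s 0.1321
(321, 162) off -0.0355 s 0.0728
(384, 85) off 0.0098 s 0.1317
(383, 166) off 0.0125 s 0.0729
cheek s 0.1745
cheek s 0.1744
botfront L toolx 0.0281 tooly -0.0255
botfront R toolx 0.0281 tooly 0.0241
top L toolx -0.0288 tooly -0.0253
top R toolx -0.0288 tooly 0.024
lid L toolx 0.0263 tooly -0.0246
lid R toolx 0.0264 tooly 0.0239
```

```bash
python3 -m crank '[[[0,0,0,-0.053,-0.506,-0.003],[-0.1,0.03,-0.6,-0.053,-0.506,-0.003],[-0.1,0.03,-0.6,-0.053,-0.506,-0.003],[-0.1,0.03,-0.6,-0.053,-0.506,-0.003],[-0.1,0.03,-0.7,-0.053,-0.506,-0.003],[-0.1,0.03,-0.7,-0.053,-0.506,-0.003],[-0.1,0.03,-0.7,-0.053,-0.506,-0.003],[-0.12,0.03,-0.6,-0.053,-0.506,-0.003],[0,0,0,0,0,0],[0,0,0,0,0,0],[0,0,0,0,0,0]]]'
cat >> h.py <<'E'
from scipy.spatial.transform import Rotation as Ro
A=np.radians(-6);EX=np.array([np.cos(A),np.sin(A),0]);EY=np.array([-EX[1],EX[0],0]);C,S=np.cos(np.radians(28)),np.sin(np.radians(28))
DX=C*EX+np.array([0,0,S]);DN=-S*EX+np.array([0,0,C]);O=np.array([.6142,.1,.045])
RT=np.column_stack([EY,DX,-DN])
def dk():
    o=bot.get_obs();p=o['ee_pos']-O;R=Ro.from_euler('xyz',o['tcp_rot'],degrees=True).as_matrix()
    w=Ro.from_matrix(RT@R.T).as_rotvec(); f=o['wrist_force']
    print('deck x,s,n mm',(np.array([p@DX,p@EY,p@DN])*1e3).round(1),'turn needed units',(w/.12).round(3),'F deck',np.array([f@DX,f@EY,f@DN]).round(1),o['opening'].round(4),o['grasp_force'].round(1),'t',round(o['time'],2))
    return p
E
python3 - <<'E'
from h import *
dk()
for n,v in[('DX',DX),('EY',EY),('DN',DN)]: print(n,(v/20*1).round(5)*1000/1, 'rows per mm', (v/20).round(4))
E
```

```text
time: 7.22
ee_pos: [0.5654, 0.1445, 0.2126]
tcp_rot: [152.0, -0.0, 84.0]
wrist_force: [-0.1, -0.5, -2.2]
opening: 0.049
grasp_force: 43.8Traceback (most recent call last):
  File "<stdin>", line 2, in <module>
  File "h.py", line 31, in dk
    print('deck x,s,n mm',(np.array([p@DX,p@EY,p@DN])*1e3).round(1),'turn needed units',(w/.12).round(3),'F deck',np.array([f@DX,f@EY,f@DN]).round(1),o['opening'].round(4),o['grasp_force'].round(1),'t',round(o['time'],2))
                                                                                                                                                      ^^^^^^^^^^^^^^^^^^
AttributeError: 'float' object has no attribute 'round'
```

```bash
sed -i "s/o\['opening'\].round(4),o\['grasp_force'\].round(1)/round(o['opening'],4),round(o['grasp_force'],1)/" h.py
python3 - <<'E'
from h import *
dk()
for n,v in[('DX',DX),('EY',EY),('DN',DN)]: print(n,'per mm', (v/20).round(4))
E
```

```text
deck x,s,n mm [ 31.8  39.1 173. ] turn needed units [-0.002  0.006  0.   ] F deck [-1.1 -0.5 -2. ] 0.049 43.8 t 7.22
DX per mm [ 0.0439 -0.0046  0.0235]
EY per mm [0.0052 0.0497 0.    ]
DN per mm [-0.0233  0.0025  0.0441]
```

```bash
python3 -m crank '[[[0.35,-0.0375,-0.66,0,0,0],[0.35,-0.0375,-0.66,0,0,0],[0.35,-0.0375,-0.66,0,0,0],[0.35,-0.0375,-0.66,0,0,0],[0.35,-0.0375,-0.66,0,0,0],[0.35,-0.0375,-0.66,0,0,0],[0.23,-0.025,-0.44,0,0,0],[0.09,-0.01,-0.18,0,0,0],[0,0,0,0,0,0],[0,0,0,0,0,0]]]'
python3 -c "
from h import *
dk()"
```

```text
time: 8.05
ee_pos: [0.6137, 0.1395, 0.1199]
tcp_rot: [152.0, 0.0, 84.0]
wrist_force: [0.5, 0.4, -2.5]
opening: 0.0492
grasp_force: 43.7
deck x,s,n mm [31.  39.2 68.3] turn needed units [ 0.005  0.001 -0.002] F deck [-0.8  0.5 -2.4] 0.0492 43.7 t 8.05
```

```bash
python3 -m crank '[[[0.035,-0.004,-0.066,0,0,0],[0.035,-0.004,-0.066,0,0,0],[0.035,-0.004,-0.066,0,0,0],[0,0,0,0,0,0]]]' | tail -4;python3 -c "
from h import *
dk()"
python3 -m crank '[[[0.023,-0.0025,-0.044,0,0,0],[0.023,-0.0025,-0.044,0,0,0],[0,0,0,0,0,0]]]' | tail -4;python3 -c "
from h import *
dk()"
```

```text
tcp_rot: [152.0, 0.0, 84.0]
wrist_force: [-0.0, -0.1, -3.3]
opening: 0.0487
grasp_force: 43.7
deck x,s,n mm [30.1 39.2 63.3] turn needed units [ 0.006 -0.001 -0.006] F deck [-1.6 -0.1 -2.9] 0.0487 43.7 t 8.38
tcp_rot: [152.0, 0.0, 84.0]
wrist_force: [-2.7, 0.3, -0.3]
opening: 0.0487
grasp_force: 44.2
deck x,s,n mm [30.2 39.2 61.6] turn needed units [ 0.006 -0.001 -0.006] F deck [-2.6 -0.   1. ] 0.0487 44.2 t 8.63
```

```bash
python3 -m crank '[[[-0.044,0.0046,-0.0235,0,0,0],[-0.044,0.0046,-0.0235,0,0,0],[-0.044,0.0046,-0.0235,0,0,0],[0,0,0,0,0,0]]]' | tail -4;python3 -c "
from h import *
dk()"
python3 -m crank '[[[-0.044,0.0046,-0.0235,0,0,0],[-0.044,0.0046,-0.0235,0,0,0],[0,0,0,0,0,0]]]' | tail -4;python3 -c "
from h import *
dk()"
```

```text
tcp_rot: [152.0, 0.0, 84.0]
wrist_force: [-0.1, 1.1, 0.2]
opening: 0.0488
grasp_force: 44.1
deck x,s,n mm [27.4 39.2 61.5] turn needed units [ 0.006  0.005 -0.004] F deck [-0.1  1.1  0.3] 0.0488 44.1 t 8.97
tcp_rot: [151.9, 0.0, 84.0]
wrist_force: [3.7, -0.4, -0.1]
opening: 0.049
grasp_force: 43.8
deck x,s,n mm [26.  39.2 61.6] turn needed units [ 0.007  0.014 -0.003] F deck [ 3.3 -0.  -1.9] 0.049 43.8 t 9.22
```

```bash
python3 -m crank '[[[-0.044,0.0046,-0.0235,0,0,0],[0,0,0,0,0,0]]]' | tail -4;python3 -c "
from h import *
dk()"
python3 -m crank '[[[0.0,0,-0.035,0,0,0],[0,0,0,0,0,0]]]' | tail -4;python3 -c "
from h import *
dk()"
```

```text
tcp_rot: [151.8, 0.0, 84.0]
wrist_force: [7.8, -1.3, -0.5]
opening: 0.0492
grasp_force: 43.7
deck x,s,n mm [25.7 39.1 61.7] turn needed units [0.008 0.025 0.   ] F deck [ 6.7 -0.5 -4.1] 0.0492 43.7 t 9.38
tcp_rot: [151.8, 0.0, 84.0]
wrist_force: [7.3, -0.8, 2.7]
opening: 0.0488
grasp_force: 44.0
deck x,s,n mm [25.7 39.4 61.5] turn needed units [ 0.004  0.028 -0.002] F deck [ 7.8 -0.  -1.1] 0.0488 44.0 t 9.55
```

```bash
python3 -m crank '[[[0.035,-0.004,-0.066,0,0,0],[0,0,0,0,0,0]]]' | tail -3;python3 -c "
from h import *
dk()"
python3 -m crank '[[[0,0,0,0,0,0],[0,0,0,0,0,0],[0,0,0,0,0,0],[0,0,0,0,0,0]]]' 0.78 | tail -3;python3 -c "
from h import *
dk()"
```

```text
wrist_force: [-8.5, -2.0, 15.1]
opening: 0.0488
grasp_force: 46.0
deck x,s,n mm [25.8 39.3 61.3] turn needed units [ 0.003  0.028 -0.004] F deck [-0.2 -2.9 17.2] 0.0488 46.0 t 9.72
wrist_force: [-0.0, 0.4, 0.1]
opening: 0.0666
grasp_force: 0.0
deck x,s,n mm [23.  39.  58.6] turn needed units [ 0.009 -0.014 -0.005] F deck [0.  0.4 0.1] 0.0666 0.0 t 10.05
```

```bash
python3 -m crank '[[[-0.12,0.01,0.22,0,0,0],[-0.35,0.0375,0.66,0,0,0],[-0.35,0.0375,0.66,0,0,0],[-0.35,0.0375,0.66,0,0,0],[-0.35,0.0375,0.66,0,0,0],[-0.35,0.0375,0.66,0,0,0],[-0.35,0.0375,0.66,0,0,0],[-0.35,0.0375,0.66,0,0,0],[-0.2,-0.3,0.6,0.053,0.506,0],[0,-1,0.5,0.053,0.506,0.1],[0,-1,0.5,0.053,0.506,0.1],[0,-1,0.5,0.053,0.506,0.1],[0,-1,0.5,0.053,0.506,0.1],[0,-1,0.5,0.053,0.506,0.1],[0,-1,0,0.053,0.506,0.1],[0,-1,0,0.053,0.506,0.1],[0,-1,0,0,0,0.1]]]' 
python3 -m crank '[[[0,-1,0,0,0,0.1],[0,-1,0,0,0,0],[0,-1,0,0,0,0],[0,-1,0,0,0,0],[0,-1,0,0,0,0],[0,-1,0,0,0,0],[0,-1,0,0,0,0],[0,-1,0,0,0,0],[0,-1,0,0,0,0],[0,-1,0,0,0,0],[0,-1,0,0,0,0],[0,-1,0,0,0,0],[0,-1,0,0,0,0],[0,-1,0,0,0,0],[0,-0.8,0,0,0,0],[0,-0.5,0,0,0,0],[0,0,0,0,0,0],[0,0,0,0,0,0],[0,0,0,0,0,0]]]' 1
python3 - <<'E'
from h import *
im,m=snap('wrist','w4.png'); o=bot.get_obs(); print(o['ee_pos'],o['tcp_rot'],o['q'])
E
```

```text
time: 11.47
ee_pos: [0.5569, -0.0221, 0.2655]
tcp_rot: [-179.7, -1.0, 89.4]
wrist_force: [0.7, -0.7, -0.2]
opening: 0.0667
grasp_force: 0.0
time: 13.05
ee_pos: [0.5562, -0.3261, 0.2673]
tcp_rot: [180.0, -1.0, 90.1]
wrist_force: [-0.0, -0.8, -0.1]
opening: 0.0854
grasp_force: 0.0
[ 0.55625149 -0.32598243  0.26741123] [179.96162757  -0.97817022  90.14546929] [-30.75919166  20.97698538  33.78436268 103.27688541   0.85899239
  59.09214703]
```

View pics/w4.png

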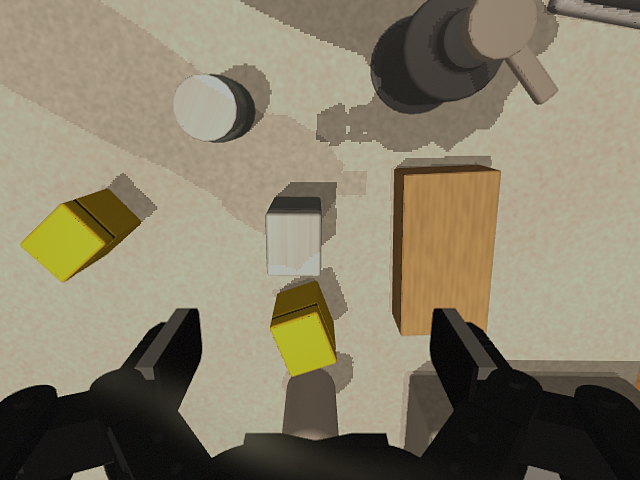

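Wrist view: the plain grey tin's lid is at (267–321, 211–276). The yellow one at (303,340) is the decoy. The pump disc is at about (503,25) and the carton is to the right at u>395.

```bash
python3 - <<'E'
from h import *
im,m=load('w4')
X=np.array([onz(m,*p,.08)[:2] for p in [(267,212),(321,211),(320,276),(267,275)]]);e=np.roll(X,-1,0)-X
print(X.mean(0),np.linalg.norm(e,axis=1),np.degrees(np.arctan2(e[:,1],e[:,0])))
print('carton left',onz(m,402,172,.05).round(3),onz(m,401,335,.05).round(3))
for u,v in[(503,25),(470,25),(536,22),(503,58)]: print(onz(m,u,v,.187).round(4))
o=bot.get_obs();R=Ro.from_euler('xyz',o['tcp_rot'],degrees=True).as_matrix()
W=np.column_stack([[0,1,0],[1,0,0],[0,0,-1]]);print(Ro.from_matrix(W@R.T).as_rotvec()/.12)
E
```

```text
[ 0.53640846 -0.35949542] [0.04726802 0.06124833 0.04868422 0.05937361] [  1.25023011 -90.47104149 178.97315636  88.14381278]
carton left [ 0.636 -0.299  0.05 ] [ 0.646 -0.469  0.05 ]
[ 0.6528 -0.2048  0.187 ]
[ 0.6358 -0.2047  0.187 ]
[ 0.6696 -0.2035  0.187 ]
[ 0.6552 -0.2204  0.187 ]
[-0.14227609  0.0054003  -0.0211095 ]
```

```bash
python3 -m crank '[[[-0.5,-0.84,0,-0.071,0,-0.01],[-0.5,-0.84,0,-0.071,0,-0.01],[0,0,-1,0,0,0],[0,0,-1,0,0,0],[0,0,-1,0,0,0],[0,0,-1,0,0,0],[0,0,-1,0,0,0],[0,0,-1,0,0,0],[0,0,-1,0,0,0],[0,0,-1,0,0,0],[0,0,-1,0,0,0],[0,0,-0.8,0,0,0],[0,0,-0.5,0,0,0],[0,0,0,0,0,0],[0,0,0,0,0,0],[0,0,0,0,0,0]]]'
python3 -m crank '[[[0,0,0,0,0,0],[0,0,0,0,0,0],[0,0,0,0,0,0],[0,0,0,0,0,0],[0,0,0,0,0,0],[0,0,0,0,0,0],[0,0,0,0,0,0],[0,0,0,0,0,0]]]' 0 40
```

```text
time: 14.43
ee_pos: [0.5367, -0.3606, 0.0626]
tcp_rot: [179.9, 0.1, 90.0]
wrist_force: [0.3, 0.1, -0.1]
opening: 0.0854
grasp_force: 0.0
time: 15.1
ee_pos: [0.5363, -0.3609, 0.0621]
tcp_rot: [179.9, 0.1, 90.0]
wrist_force: [-0.9, 0.3, 5.4]
opening: 0.0489
grasp_force: 42.7
```

```bash
python3 -m crank '[[[0,0,0.4,0,0,0],[0,0,1,0,0,0],[0,0,1,0,0,0],[0,0,1,0,0,0],[0,0,1,0,0,0],[0,0,1,0,0,0],[0,0,1,0,0,0],[0,0,1,0,0,0],[0,0,1,0,0,0],[0,0,1,0,0,0],[0,0.5,0.8,0,0,0],[0,1,0,0,0,-0.11],[0,1,0,0,0,-0.11],[0,1,0,0,0,-0.11],[0,1,0,0,0,-0.11],[0,1,0,0,0,-0.11],[0,1,0,0,0,-0.11],[0,1,0,0,0,-0.11],[0,1,0,0,0,-0.1]]]'
python3 -m crank '[[[0,1,0,0,0,0],[0,1,0,0,0,0],[0,1,0,0,0,0],[0,1,0,0,0,0],[0,1,0,0,0,0],[0,1,0,-0.053,-0.506,0],[0.1,1,0,-0.053,-0.506,0],[0.1,1,0,-0.053,-0.506,0],[0.1,1,0,-0.053,-0.506,0],[0.1,1,0,-0.053,-0.506,0],[0.1,1,0,-0.053,-0.506,0],[0.1,1,0,-0.053,-0.506,0],[0.1,0.9,0,-0.053,-0.506,0],[0,0.4,0,0,0,0],[0,0,0,0,0,0],[0,0,0,0,0,0],[0,0,0,0,0,0]]]'
python3 -c "
from h import *
p=dk();t=.031*DX-.026*EY+.175*DN-p;print((t/.02).round(3))"
```

```text
time: 16.68
ee_pos: [0.5358, -0.1895, 0.2649]
tcp_rot: [-180.0, -0.0, 83.9]
wrist_force: [0.6, 0.4, -2.8]
opening: 0.0487
grasp_force: 42.6
time: 18.1
ee_pos: [0.5503, 0.0749, 0.2652]
tcp_rot: [152.1, 0.0, 84.0]
wrist_force: [0.2, 0.8, -2.7]
opening: 0.0488
grasp_force: 43.6
deck x,s,n mm [ 49.6 -31.7 223. ] turn needed units [ 0.    -0.011  0.006] F deck [-1.2  0.8 -2.5] 0.0488 43.6 t 18.1
[ 0.335  0.25  -2.556]
```

```bash
python3 -m crank '[[[0.11,0.08,-0.85,0,0,0],[0.11,0.08,-0.85,0,0,0],[0.115,0.09,-0.85,0,0,0],[0,0,0,0,0,0],[0,0,0,0,0,0],[0.35,-0.0375,-0.66,0,0,0],[0.35,-0.0375,-0.66,0,0,0],[0.35,-0.0375,-0.66,0,0,0],[0.35,-0.0375,-0.66,0,0,0],[0.35,-0.0375,-0.66,0,0,0],[0.35,-0.0375,-0.66,0,0,0],[0.23,-0.025,-0.44,0,0,0],[0.09,-0.01,-0.18,0,0,0],[0,0,0,0,0,0],[0,0,0,0,0,0],[0,0,0,0,0,0]]]'
python3 -c "
from h import *
dk()"
```

```text
time: 19.43
ee_pos: [0.6056, 0.0753, 0.1239]
tcp_rot: [151.9, -0.0, 84.0]
wrist_force: [-0.1, 0.1, -2.9]
opening: 0.0487
grasp_force: 43.6
deck x,s,n mm [ 31.8 -25.4  72.5] turn needed units [-0.005  0.014  0.003] F deck [-1.4  0.  -2.6] 0.0487 43.6 t 19.43
```

Lower the last 10 mm slowly, then slide to the lip.

```bash
python3 -m crank '[[[0.035,-0.004,-0.066,0,0,0],[0.035,-0.004,-0.066,0,0,0],[0.035,-0.004,-0.066,0,0,0],[0.035,-0.004,-0.066,0,0,0],[0.035,-0.004,-0.066,0,0,0],[0.023,-0.0025,-0.044,0,0,0],[0,0,0,0,0,0]]]' | tail -3;python3 -c "
from h import *
dk()"
python3 -m crank '[[[0.023,-0.0025,-0.044,0,0,0],[0.023,-0.0025,-0.044,0,0,0],[0,0,0,0,0,0]]]' | tail -3;python3 -c "
from h import *
dk()"
```

```text
wrist_force: [1.3, 1.1, -3.4]
opening: 0.0485
grasp_force: 43.6
deck x,s,n mm [ 30.5 -25.6  62.6] turn needed units [-0.001 -0.003  0.003] F deck [-0.5  1.2 -3.6] 0.0485 43.6 t 20.02
wrist_force: [-11.3, 0.1, 6.3]
opening: 0.0486
grasp_force: 45.1
deck x,s,n mm [ 30.9 -25.5  62. ] turn needed units [-0.004  0.002 -0.   ] F deck [-7.  -1.1 10.8] 0.0486 45.1 t 20.27
```

```bash
python3 -m crank '[[[-0.06,0.005,0,0,0,0],[-0.044,0.0046,-0.0235,0,0,0],[-0.044,0.0046,-0.0235,0,0,0],[0,0,0,0,0,0]]]' | tail -3;python3 -c "
from h import *
dk()"
python3 -m crank '[[[-0.044,0.0046,-0.0235,0,0,0],[-0.044,0.0046,-0.0235,0,0,0],[0,0,0,0,0,0]]]' | tail -3;python3 -c "
from h import *
dk()"
```

```text
wrist_force: [-0.5, -0.3, 1.2]
opening: 0.0486
grasp_force: 44.1
deck x,s,n mm [ 28.4 -25.5  62. ] turn needed units [-0.003  0.014  0.003] F deck [ 0.2 -0.3  1.3] 0.0486 44.1 t 20.6
wrist_force: [0.2, 0.2, 3.0]
opening: 0.0492
grasp_force: 44.2
deck x,s,n mm [ 26.3 -25.5  62. ] turn needed units [-0.004  0.013  0.003] F deck [1.6 0.2 2.6] 0.0492 44.2 t 20.85
```

```bash
python3 -m crank '[[[-0.044,0.0046,-0.0235,0,0,0],[-0.022,0.0023,-0.012,0,0,0],[0,0,0,0,0,0]]]' | tail -3;python3 -c "
from h import *
dk()"
python3 -m crank '[[[0.017,-0.002,-0.033,0,0,0],[0,0,0,0,0,0]]]' | tail -3;python3 -c "
from h import *
dk()"
```

```text
wrist_force: [3.1, -0.8, 3.8]
opening: 0.0486
grasp_force: 44.2
deck x,s,n mm [ 25.2 -25.5  62. ] turn needed units [-0.003  0.018  0.003] F deck [ 4.6 -0.5  1.9] 0.0486 44.2 t 21.1
wrist_force: [-2.9, -0.8, 11.6]
opening: 0.0484
grasp_force: 45.2
deck x,s,n mm [ 25.3 -25.5  61.9] turn needed units [-0.004  0.018  0.003] F deck [ 3.  -1.1 11.5] 0.0484 45.2 t 21.27
```

```bash
python3 -m crank '[[[-0.044,0.0046,-0.0235,0,0,0],[0,0,0,0,0,0]]]' | tail -3;python3 -c "
from h import *
dk()"
python3 -m crank '[[[0,0,0,0,0,0],[0,0,0,0,0,0],[0,0,0,0,0,0],[0,0,0,0,0,0]]]' 0.78 | tail -3
python3 -m crank '[[[-0.12,0.01,0.22,0,0,0],[-0.35,0.0375,0.66,0,0,0],[-0.35,0.0375,0.66,0,0,0],[-0.35,0.0375,0.66,0,0,0],[-0.35,0.0375,0.66,0,0,0],[-0.35,0.0375,0.66,0,0,0],[-0.35,0.0375,0.66,0,0,0],[-0.35,0.0375,0.66,0,0,0],[0,-0.3,0.6,0.053,0.506,0],[0,-0.7,0.7,0.053,0.506,0],[0,-0.7,0.7,0.053,0.506,0],[0,-0.7,0.7,0.053,0.506,0],[0,-0.7,0.7,0.053,0.506,0],[0,-0.7,0.7,0.053,0.506,0],[0,-0.7,0,0.053,0.506,0],[0,-0.7,0,0.053,0.506,0],[0,0,0,0,0,0],[0,0,0,0,0,0]]]'
python3 - <<'E'
from h import *
im,m=snap('wrist','w5.png'); snap('side','side5.png'); snap('scene','scene5.png')
o=bot.get_obs(); print(o['ee_pos'],o['tcp_rot'])
b=cv2.imread('pics/side5.png');a=cv2.imread('pics/scene5.png');w=cv2.imread('pics/w5.png')
r=lambda i,u,v,W,H,s:cv2.resize(i[v:v+H,u:u+W],None,fx=s,fy=s,interpolation=cv2.INTER_CUBIC)
L=np.vstack([r(b,280,165,110,110,3.6)[:,:396],np.zeros((0,396,3),np.uint8)])[:300]
R=r(a,322,225,132,100,3.0)[:300,:396]
top=np.hstack([L,R]); wb=cv2.resize(w[0:240],(top.shape[1],300)); cv2.imwrite('pics/fin.png',np.vstack([top,wb]))
E
```

```text
wrist_force: [1.1, -1.0, 9.7]
opening: 0.0485
grasp_force: 44.7
deck x,s,n mm [ 25.1 -25.5  61.9] turn needed units [-0.003  0.031  0.004] F deck [ 5.7 -0.9  8. ] 0.0485 44.7 t 21.43
wrist_force: [-0.2, -0.3, 0.2]
opening: 0.0669
grasp_force: 0.0
time: 23.27
ee_pos: [0.5527, -0.0237, 0.2872]
tcp_rot: [-179.9, 0.0, 83.9]
wrist_force: [1.0, 0.5, -0.1]
opening: 0.067
grasp_force: 0.0
[ 0.55173627 -0.0226255   0.28886232] [ 1.79884766e+02 -4.11270369e-03  8.40055607e+01]
```

View pics/fin.png

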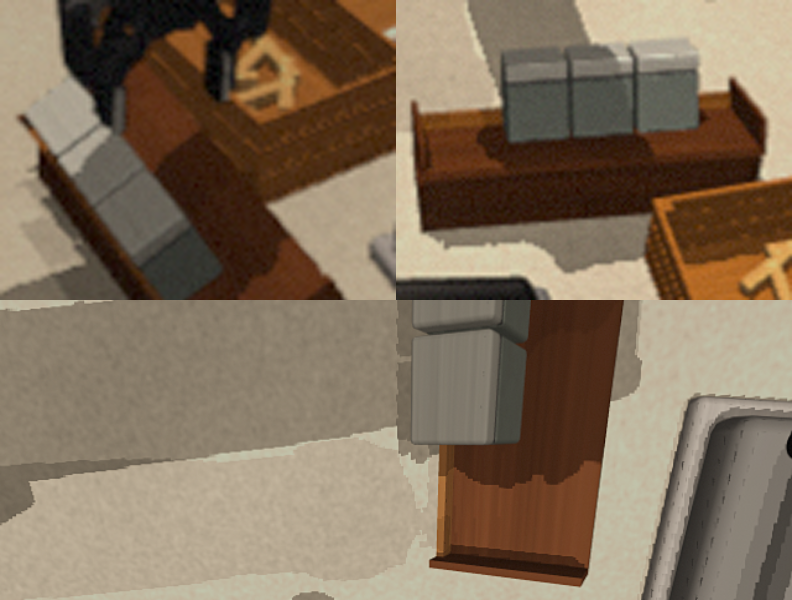

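The last picture shows three tins flush in a row with gaps of a few mm. On to the pump.

```bash
python3 -m crank '[[[0.51,-0.915,-0.2,0,0,0],[0.51,-0.915,-0.2,0,0,0],[0.51,-0.915,-0.2,0,0,0],[0.51,-0.915,-0.2,0,0,0],[0.51,-0.915,-0.2,0,0,0],[0.51,-0.915,-0.2,0,0,0],[0.51,-0.915,-0.2,0,0,0],[0.51,-0.915,-0.2,0,0,0],[0.51,-0.915,-0.2,0,0,0],[0.51,-0.915,-0.2,0,0,0],[0,0,0,0,0,0],[0,0,0,0,0,0],[0,0,0,0,0,0]]]' 0 40
```

```text
time: 24.5
ee_pos: [0.6538, -0.2052, 0.2493]
tcp_rot: [179.9, 0.0, 84.0]
wrist_force: [-0.3, 0.7, 0.5]
opening: -0.0
grasp_force: 0.0
```

```bash
python3 -m crank '[[[0,0,-0.5,0,0,0],[0,0,-0.5,0,0,0],[0,0,-0.5,0,0,0],[0,0,-0.4,0,0,0],[0,0,0,0,0,0],[0,0,0,0,0,0]]]' |sed -n '2p;4p'
python3 -m crank '[[[0,0,-0.2,0,0,0],[0,0,-0.2,0,0,0],[0,0,-0.2,0,0,0],[0,0,0,0,0,0],[0,0,0,0,0,0]]]'|sed -n '2p;4p'
python3 -m crank '[[[0,0,-0.1,0,0,0],[0,0,-0.1,0,0,0],[0,0,0,0,0,0]]]'|sed -n '2p;4p'
```

```text
ee_pos: [0.6538, -0.2054, 0.2109]
wrist_force: [0.2, 0.4, -0.3]
ee_pos: [0.654, -0.2062, 0.198]
wrist_force: [-0.1, 0.1, 0.3]
ee_pos: [0.654, -0.2062, 0.1939]
wrist_force: [-1.1, 0.3, -0.8]
```

```bash
for i in 1 2 3; do python3 -m crank '[[[0,0,-0.1,0,0,0],[0,0,0,0,0,0],[0,0,0,0,0,0]]]'|sed -n '2p;4p'; done
python3 - <<'E'
from h import *
im,m=snap('side','side6.png'); a,_=load('side0')
# white head pixels: bounding box now vs before, near the pump
for n,i in(('before',a),('now',im)):
    g=i[250:285,385:440].astype(int); k=(g.min(2)>165)
    # per column band count and rows of spout end
    v,u=np.where(k); print(n,k.sum(),'u',u.min()+385,u.max()+385,'v',v.min()+250,v.max()+250)
print(proj(m,[.654,-.2055,.187]),proj(m,[.654,-.2055,.171]), proj(m,bot.get_obs()['ee_pos']))
E
```

```text
ee_pos: [0.6541, -0.2062, 0.1923]
wrist_force: [0.3, -0.1, 1.3]
ee_pos: [0.6541, -0.2062, 0.1902]
wrist_force: [-0.4, 0.4, 0.2]
ee_pos: [0.6541, -0.2062, 0.1882]
wrist_force: [-0.5, 0.2, -0.3]Traceback (most recent call last):
  File "<stdin>", line 7, in <module>
    return umr_minimum(a, axis, None, out, keepdims, initial, where)
ValueError: zero-size array to reduction operation minimum which has no identity
```

```bash
python3 - <<'E'
from h import *
a,ma=load('side0'); b,_=load('side6'); o=bot.get_obs(); print(o['ee_pos'],o['wrist_force'],o['opening'])
print('exp head px',proj(ma,[.654,-.2055,.187]).round(),'tip px',proj(ma,o['ee_pos']-[0,0,.019]).round())
def asc(i,u0,u1,v0,v1,du,dv):
    g=cv2.cvtColor(i,cv2.COLOR_RGB2GRAY)
    for v in range(v0,v1,dv): print(v,' '.join('%3d'%g[v,u] for u in range(u0,u1,du)))
print('u from 384 step 3');asc(a,384,435,240,300,3,3);print('now');asc(b,384,435,240,300,3,3)
w,mw=snap('wrist','w6.png'); print('wrist head exp',proj(mw,[.654,-.2055,.187]).round(),proj(mw,[.654,-.2055,.171]).round(),'tip',proj(mw,o['ee_pos']-[0,0,.019]).round())
print('wrist u from 220 step 10'); asc(w,220,420,230,400,10,10)
E
```

```text
[ 0.65407156 -0.20616251  0.18825747] [-0.97182088 -0.13984526 -0.72222187] -1.5053002292369829e-05
exp head px [405. 262.] tip px [404. 267.]
u from 384 step 3
240 160  67 130 130  42  50  68  92  98 105 102  90  88  46  57  61  18
243 168 149  80 139 105  41  46  73  94 105 104 104  90  92  45  62  18
246 168 170 124  79 136  70  45  50  79  99 102 102  96  89  70  45   9
249 167 166 165  79 115 136  51  38  56  83  97 106 105  96  90  68   8
252 168 166 167 158  64 129 129  47  40  60  84  99 105 104  95  90   2
255 167 172 166 166 126  77 136 129  44  45  66  93 105 106 106  89   8
258 170 170 171 167 169 149 179 179 166  45  47  69  96  98 105 106  76
261 170 167 166 167 160 178 180 181 180 181  42  51  72  95 104 105 105
264 168 169 168 167 133 169 180 180 182 170 181 158 125 106  99 103 101
267 161 171 167 163 168 100 124 155 145  97 127 158 173 182 110  83  75
270 169 167 169 159 166 102  98  97 116  87 145 108  50  86  65  62  61
273 169 167 167 155  80  42  83  71  53  79 109 138  64  51  62  57  48
276 168 166 121  75  79  70  70  51  77 134  68 119 138  68  88 102 136
279
[... 2752 characters left out ...]
  12  57  57  61  63  65  58
320 190 192 186 190 181 194  17  16  71  76  27  70  18  19 167  70  58 106 141 152
330 191 192 186 185 189 191  18  19  71  78  15  71  17  18 187 181  82 145 157 148
340 184 191 185 190 188 187  23  20 101  79  17  98  18  20 189 187 188  94 158 147
350 203 198 186 189 187  19  20  15  19  89  17  17  17  21  18 187 186 196 147 154
360  16  16  11 181  11  15  19  18  17  17  21  18  17  18  15  17 174  15  16  18
370  20  20  17  20  17  16  16  17  19  19  24  17  17  18  18  13  16  16  19  19
380  19  20  17  18  18  17  15  17  17  14  20  19  19  16  20  19  21  13  20  18
390  22  24  19  17  20  19  22  20  18  12  21  15  17  15  14  18  19  20  19  20
```

The fingertips are right over the head, and the head has not moved yet. The shut tips reach less far than I assumed, so I continue down while watching the force.

```bash
for i in 1 2 3 4; do python3 -m crank '[[[0,0,-0.1,0,0,0],[0,0,-0.1,0,0,0],[0,0,0,0,0,0],[0,0,0,0,0,0]]]'|sed -n '2p;4p'; done
```

```text
ee_pos: [0.654, -0.2061, 0.1841]
wrist_force: [-0.1, -0.8, 0.5]
ee_pos: [0.6542, -0.2062, 0.1806]
wrist_force: [0.2, -0.1, 1.2]
ee_pos: [0.6542, -0.2062, 0.1765]
wrist_force: [0.4, 0.3, 3.7]
ee_pos: [0.6542, -0.2062, 0.1724]
wrist_force: [0.5, 0.1, 5.7]
```

```bash
python3 -m crank '[[[0,0,-0.1,0,0,0],[0,0,-0.1,0,0,0],[0,0,0,0,0,0],[0,0,0,0,0,0]]]'|sed -n '2p;4p'; for i in 1 2 3; do python3 -m crank '[[[0,0,-0.1,0,0,0],[0,0,0,0,0,0],[0,0,0,0,0,0]]]'|sed -n '2p;4p'; done
```

```text
ee_pos: [0.6542, -0.2062, 0.1687]
wrist_force: [0.5, -0.3, 6.2]
ee_pos: [0.6542, -0.2062, 0.1669]
wrist_force: [-0.1, 0.6, 6.8]
ee_pos: [0.6542, -0.2062, 0.1653]
wrist_force: [-0.7, -0.3, 9.8]
ee_pos: [0.6543, -0.2063, 0.1652]
wrist_force: [-4.0, 1.2, 16.5]
```

```bash
python3 -m crank '[[[0,0,-0.06,0,0,0],[0,0,0,0,0,0],[0,0,0,0,0,0]]]'|sed -n '2p;4p'; python3 -m crank '[[[0,0,0.2,0,0,0],[0,0,0.4,0,0,0],[0,0,0.6,0,0,0],[0,0,1,0,0,0],[0,0,1,0,0,0],[0,0,1,0,0,0],[0,0,1,0,0,0],[-0.5,0,0.5,0,0,0],[-1,0,0,0,0,0],[-1,0,0,0,0,0],[-1,0,0,0,0,0],[-1,0,0,0,0,0],[-1,0,0,0,0,0],[0,0,0,0,0,0],[0,0,0,0,0,0],[0,0,0,0,0,0]]]'
python3 - <<'E'
from h import *
a,ma=load('side0'); b,_=snap('side','side7.png')
for n,i in(('before',a),('after',b)):
    g=cv2.cvtColor(i,cv2.COLOR_RGB2GRAY); print(n,[g[v,396:426:3].tolist() for v in (255,258,261,264,267,270)])
d=cv2.absdiff(a,b).max(2); print('row tins lids (side px)', b[200,300].tolist())
w,mw=load('w5'); s,_=load('scene0'); s7,_=snap('scene','scene7.png')
# bystander shift: white/grey blob diff near cup, jar, brush, carton
dd=cv2.absdiff(s,s7).max(2)
for n,(u,v,r) in dict(cup=(297,241,14),jar=(258,248,14),yel1=(219,222,14),yel2=(187,277,16),carton=(216,314,30),spray=(149,278,20),brush=(425,208,12),soft=(488,215,25)).items(): print(n,(dd[v-r:v+r,u-r:u+r]>60).sum(),end='; ')
E
```

```text
ee_pos: [0.6544, -0.2063, 0.1651]
wrist_force: [-4.4, 1.2, 22.3]
time: 30.52
ee_pos: [0.5441, -0.2062, 0.2747]
tcp_rot: [180.0, -0.0, 84.0]
wrist_force: [-0.8, -0.6, -0.4]
opening: 0.0002
grasp_force: 0.0
before [[126, 77, 136, 129, 44, 45, 66, 93, 105, 106], [169, 149, 179, 179, 166, 45, 47, 69, 96, 98], [160, 178, 180, 181, 180, 181, 42, 51, 72, 95], [133, 169, 180, 180, 182, 170, 181, 158, 125, 106], [168, 100, 124, 155, 145, 97, 127, 158, 173, 182], [166, 102, 98, 97, 116, 87, 145, 108, 50, 86]]
after [[123, 76, 135, 132, 44, 46, 65, 89, 100, 106], [169, 115, 178, 179, 168, 45, 48, 70, 94, 99], [160, 181, 180, 180, 178, 179, 42, 50, 75, 99], [135, 167, 181, 180, 182, 171, 179, 159, 127, 106], [168, 98, 126, 155, 141, 99, 127, 156, 172, 183], [167, 103, 96, 93, 116, 88, 143, 105, 49, 87]]
row tins lids (side px) [171, 163, 145]
cup 0; jar 0; yel1 0; yel2 0; carton 88; spray 0; brush 51; soft 197;
```

```bash
python3 -c "
from workcell import bot
print(bot.job_done())"
```

```text
the job is handed in; nothing more can be done
None
```

I placed both loose tins beside the first on the rack, flush in one row against the lip with gaps of about 3–4 mm by my reckoning, then pressed the pump to its stop and it rose again; the job was handed in at about 31 s and the verdict was not shown.

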